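# Index the serving turntable by one notch

### The arm

A 6-joint arm with a two-finger parallel gripper is mounted at the origin on a cart in front of the work surface, level with it; the furniture and walls round the work are solid. World frame = base frame: x ahead of the robot, y to its left, z up, the work surface at z = 0. Lengths are in m, angles in degrees, forces in N, time in s.
With the tool pointing down it reaches from about 0.375 to 0.9 m from the base axis. Payload 3.1 kg.
Tool frame: the origin (TCP) lies where the fingers leave the gripper's body, on its centre line; the fingertips stand 70 mm ahead of it and the grasp point (between the pads) lies 51 mm ahead of it; z points along the fingers, y is the line along which they close (so a half turn about z gives the same grasp; the last joint's range is limited). The gripper opens to 87 mm and grips with 3 to 60 N. Pads are 19 mm wide; open, the fingers measure 117 mm over their backs; the gripper's body (75 mm by 190 mm) begins 51 mm behind the grasp point.
Start: joints at [-75.716, 30.224, 82.088, -0, 67.689, -10.227], TCP at [0.259, -0.569, 0.292] pointing down, gripper open.
Joint ranges: [-176.69, 176.69], [-43.24, 126.21], [12.49, 139.97], [-82, 262], [0, 151.66], [-163.58, 163.58]. Speed limits (degrees/s): [159.86, 159.86, 180, 180, 180, 180].

### API

Orientations are given as a 3x3 rotation matrix whose columns are the frame's x, y, z axes.
In Python, from rig import readout, capture, calibration, bot, look_for gives the robot as it stands. The module is installed in compiled form; this text tells all that it offers.
- The arm moves only by the shell command python3 -m pendant 'ROWS'. ROWS is JSON, a list of rows, each a list of 7 numbers: the shift along the tool's x, y, z normalised to -1 to 1, where 1 is 200 mm, then the turn, a rotation vector about the tool's x, y, z normalised to -1 to 1, where 1 is 180 degrees, then the closure, from -1 (fully open) to 1 (shut). In form: [[dx, dy, dz, ax, ay, az, grip], ...]. A call has 1 to 8 rows; each row is the pose to reach, as a shift and turn from the pose commanded when the call began, along the tool's axes at that moment, turning the shorter way round; what a row does not reach only later rows make up. A row lasts 1/10 s, in which the tool goes at most 50 mm and 8.59 degrees, less where a joint would pass 70% of its speed; a pose out of reach is approached as far as the arm can. A call with a number of a shift or a turn outside -1 to 1 is refused whole. A call with a gripper value outside its range is refused whole. The fingers move at their own pace and stop on an object; the grip force is fixed at half the most. Time passes only in rows, so rows that repeat a pose let the fingers close. It gives the time, the measured TCP pose, the force, the opening and the grip force at its end, in the units of the state.
- readout.read_state(): the state, without advancing time (a new reading comes with each control period).
- capture(name): name is "scene" or "side" or "wrist"; returns (picture, depth): 480x640x3 uint8, red, green, blue; 480x640 float32, m along the optical axis (not along the pixel's ray), 0 where there is no reading.
- calibration(name): a dict with "mtx" (3x3 intrinsics, pixels), "T" (4x4, takes a point from camera to world coordinates); the wrist camera has in their place "mount" (4x4, takes a point from camera to tool coordinates, whose origin is the TCP and whose axes are the flange's). Camera axes: x right, y down, z forward; pixel columns grow to the right and rows downward; lengths in m; the calibration is good to about 2 mm. A picture is of the moment at which its call begins: read the wrist's pose just before it. calibration takes no time and is no camera call.
- bot.hand_in(): hands the job in; it is judged then, once.
Trained networks look in the newest picture that a camera, given by its name, has taken for a name from the list of things; names that differ only in an ending like _2 or _b are one class to them, and where a whole thing is asked for, a point or a joint stands for the part that bears it (a point fixed in the world has none). Each returns a list of dicts, best first, with "conf" (0 to 1); they miss things now and then, are a little off and sometimes report something else, mostly with a low value. They report only what shows in the picture. A call takes as long as a camera call.
- look_for(thing, camera): "extent" ([left, top, right, bottom] in pixels, round what is visible of it).
The state is a dict: "time_s": time; "joint_positions": joint angles; "qvel": joint speeds; "tau": joint torques, N m; "position": TCP position; "tcp_rot": TCP orientation; "force": force on the tool from outside, world axes, zero at the start; "moment": the same for the moment, N m; "opening": opening from 0.0 (shut) to 1.0 (fully open); "grasp_force": force on a finger pad.
Only numpy, scipy, OpenCV 4.12 (cv2) and the standard library are available. Lean on these libraries where they do the work, as an engineer would, in place of code of your own. Each camera call takes 0.05 s, during which the arm holds its last target. There are 200 camera calls.

### The job

Index the locked turntable on the worktop by one notch, anticlockwise seen from above: with shut fingertips press in the sprung plunger between the two cheeks on its arm, push the arm round with the fingers to the next notch, and let the plunger spring fully back up so that the table is locked there. Pick nothing up; the things on the table ride along standing, and the things beside it stay where they are.

Things in the scene. Friction and masses are not known exactly. Their poses are not given: they have to be found in the camera images.
- base: Fixed foot with a flat steel index plate (330 mm across, 22 to 30 mm above the worktop) with 8 notches, 11 mm wide, every 45 degrees (0.785 rad) round its rim. Origin: on the worktop, on the vertical axis of the table. Its -x axis points at the notch in which the table is locked at the start. It does not move during a run.
- table (a joint): Angle of the turning table, rad: 0 at the start, positive anticlockwise seen from above; the next notch anticlockwise is at 0.785. The table is a light wooden disc, 280 mm across, with a 4 mm lip and an aluminium arm. It turns easily (friction 0.06 N m) but only while the plunger is in, and stops when no longer pushed.
- plunger (a joint): Travel of the plunger, m: 0 fully up (locked), 0.013 fully in (its stop). Sprung: about 4 N to start, 8 N fully in. From about 0.008 on the table is free. Let go between notches it rises only to about 0.008, its tooth rubs under the plate and the table can be pushed on; over a notch it springs up to 0 by itself and locks the table.
- plunger_cap (a point): Centre of the top of the plunger's oblong steel cap, 34 mm radially by 50 mm across; 185 mm from the turning axis, 62 mm above the worktop when up, 49 mm when fully in; turns with the table. At both sides of it stand the arm's cheeks: 6 mm thick, 38 mm long radially, inner faces 56 mm apart, tops 78 mm above the worktop; they can be pushed.
- table_top (a point): Centre of the table's upper side, on the turning axis, 44 mm above the worktop.
- soup_tin_mid (a point): Centre of the short tin, 75 mm across and 58 mm tall, loose on the table.
- jam_jar_mid (a point): Centre of the lidded jar, 65 mm across and 82 mm tall, loose on the table.
- glass_dish_mid (a point): Centre of the fluted glass dish, 98 mm across and 48 mm tall, loose on the table.
- tape: Roll of tape lying on the worktop beside the turntable, 96 mm across, 25 mm tall; origin at the centre of its underside. Loose.
- silver_tin: Slim tin standing beside the turntable, 36 mm across, 60 mm tall; origin at the centre of its underside. Loose.
- pink_eraser: Pink eraser lying beside the turntable, 18 by 40 by 11 mm; origin at the centre of its underside. Loose.

How it is judged:
By the outcome, as a careful person would: the job done as asked, in the order asked, and still so for the second after the job is handed in, with the robot touching nothing.
It also fails if it takes over 45 s, if anything falls off the work surface, if the arm or the gripper's body presses on something with over 40 N, if the wrist force passes 120 N, or if a joint passes its speed limit or range.

## Working session

There is one attempt and no reset: what is moved stays moved. The work goes in short steps, Python scripts to look and compute and a shell command to move; the robot and the scene stay as the last step left them, time stands still between calls to the robot, and variables do not carry over. Pictures are saved under pics/ and viewed, at most 10 in all, crops included, and the job is handed in when it is done.

```bash
mkdir -p pics; cat > h.py <<'E'
import numpy as np, cv2
from rig import readout, capture, calibration, bot, look_for
def snap(cam,fn=None):
    s=readout.read_state(); p,d=capture(cam); c=calibration(cam)
    if cam=="wrist":
        T=np.eye(4);T[:3,:3]=s["tcp_rot"];T[:3,3]=s["position"];T=T@c["mount"]
    else: T=np.array(c["T"])
    if fn: cv2.imwrite("pics/"+fn,p[:,:,::-1])
    v,u=np.mgrid[0:480,0:640];K=np.array(c["mtx"])
    P=np.stack([(u-K[0,2])/K[0,0]*d,(v-K[1,2])/K[1,1]*d,d],-1)@T[:3,:3].T+T[:3,3]
    P[d==0]=np.nan
    return p,d,P,K,T
E
python3 - <<'E'
from h import *
np.set_printoptions(precision=3,suppress=True)
s=readout.read_state();print(s["time_s"],s["position"],s["tcp_rot"])
for cam in("scene","side"):
    p,d,P,K,T=snap(cam,cam+"0.png")
    print(cam,T[:3,3])
    for n in("base","plunger_cap","table_top","soup_tin_mid","jam_jar_mid","glass_dish_mid","tape","silver_tin","pink_eraser"):
        for r in look_for(n,cam)[:1]:
            l,t,rr,b=[int(x) for x in r["extent"]]
            Q=P[max(t,0):b+1,max(l,0):rr+1].reshape(-1,3)
            print(n,round(r["conf"],2),[l,t,rr,b],np.nanmedian(Q,0))
E
```

```text
0.0 [ 0.259 -0.568  0.291] [[ 0.91   0.415 -0.001]
 [ 0.415 -0.91   0.002]
 [ 0.    -0.002 -1.   ]]
scene [0.083 0.729 0.536]
base 0.89 [273, 202, 407, 267] [ 0.615 -0.033  0.044]
plunger_cap 0.76 [384, 245, 397, 254] [ 0.473 -0.038  0.061]
table_top 0.76 [280, 199, 400, 269] [ 0.616 -0.032  0.044]
soup_tin_mid 0.87 [307, 187, 340, 217] [ 0.686 -0.085  0.1  ]
jam_jar_mid 0.87 [314, 196, 343, 239] [ 0.633 -0.021  0.089]
tape 0.74 [388, 198, 419, 217] [ 0.603 -0.345  0.014]
silver_tin 0.67 [264, 249, 281, 282] [0.653 0.14  0.029]
pink_eraser 0.76 [308, 290, 329, 304] [0.534 0.135 0.002]
side [ 0.456 -0.843  0.529]
base 0.71 [237, 260, 438, 369] [ 0.622 -0.157  0.045]
plunger_cap 0.73 [366, 266, 410, 310] [ 0.715 -0.145  0.087]
table_top 0.75 [236, 261, 427, 350] [ 0.616 -0.138  0.046]
soup_tin_mid 0.75 [366, 265, 411, 312] [ 0.716 -0.145  0.084]
jam_jar_mid 0.69 [314, 235, 352, 282] [ 0.64  -0.055  0.092]
glass_dish_mid 0.93 [292, 277, 351, 326] [ 0.598 -0.139  0.067]
tape 0.61 [321, 385, 388, 453] [ 0.608 -0.351  0.005]
silver_tin 0.59 [237, 259, 426, 349] [ 0.616 -0.134  0.046]
pink_eraser 0.54 [266, 255, 278, 264] [0.537 0.132 0.009]
```

```bash
python3 - <<'E'
import cv2
a=cv2.imread('pics/scene0.png')[150:330,220:460];b=cv2.imread('pics/side0.png')[200:460,180:480]
a=cv2.resize(a,(400,300));b=cv2.resize(b,(400,347))[:300]
cv2.imwrite('pics/v1.png',cv2.resize(cv2.hconcat([a,b]),(800,300)))
E
python3 - <<'E'
from h import *
from scipy.optimize import least_squares
for cam in("scene","side"):
    p,d,P,K,T=snap(cam)
    z=P[...,2]; Q=P[(abs(P[...,0]-.62)<.3)&(abs(P[...,1]+.1)<.25)]
    C=Q[abs(Q[:,2]-.0455)<.006]
    # circle: 140mm disc maximising coverage -> fit by outer ring
    best=max(((np.sum(np.hypot(C[:,0]-x,C[:,1]-y)<.14)-3*np.sum((np.hypot(C[:,0]-x,C[:,1]-y)>.142)),x,y) for x in np.arange(.55,.70,.003) for y in np.arange(-.18,-.0,.003)))
    print(cam,best)
    c=np.array(best[1:]);r=np.hypot(*(Q[:,:2]-c).T)
    for lo,hi in((.057,.068),(.073,.083)):
        m=(Q[:,2]>lo)&(Q[:,2]<hi)&(r>.16)&(r<.21)
        print(lo,m.sum(),np.round(Q[m].mean(0),4),np.round(Q[m].min(0),3),np.round(Q[m].max(0),3))
E
```

```text
scene (np.int64(988), np.float64(0.6520000000000001), np.float64(-0.09599999999999992))
0.057 278 [ 0.4783 -0.0306  0.0621] [ 0.452 -0.067  0.057] [0.512 0.008 0.068]
0.073 89 [ 0.4815 -0.0278  0.0764] [ 0.453 -0.068  0.073] [0.511 0.007 0.079]
side (np.int64(3011), np.float64(0.6520000000000001), np.float64(-0.10499999999999993))
0.057 316 [ 0.4827 -0.0351  0.0633] [ 0.452 -0.073  0.057] [0.51  0.002 0.068]
0.073 163 [ 0.4798 -0.0387  0.0772] [ 0.453 -0.073  0.073] [0.509 0.004 0.081]
```

View pics/v1.png

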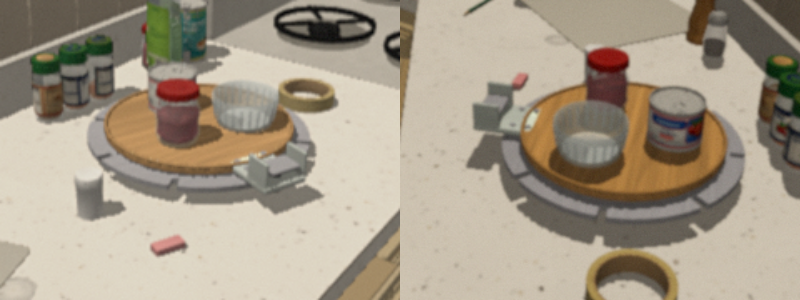

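The scene shows the arm and cheeks towards the robot. In the original side and scene images the cap is at about scene pixel (390,250). The jar, dish and tin stand on the disc, and the tape, silver tin and eraser are clear of the arm's sweep. Estimated axis is (0.652, -0.10) and cap (0.480, -0.033), so the arm points at about 159° and must go to about 204°.

```bash
python3 -m pendant '[[1,-1,0,0,0,0,1],[1,-1,0,0,0,0,1],[1,-1,0,0,0,0,1],[1,-1,0,0,0,0,1],[1,-1,0,0,0,0,1],[1,-1,0,0,0,0,1],[1,-1,0,0,0,0,1]]'
python3 -m pendant '[[1,-0.97,0,0,0,0.254,1],[1,-0.97,0,0,0,0.254,1],[1,-0.97,0,0,0,0.254,1],[1,-0.97,0,0,0,0.254,1],[1,-0.97,0,0,0,0.254,1],[1,-0.97,0,0,0,0.254,1],[1,-0.97,0,0,0,0.254,1],[1,-0.97,0,0,0,0.254,1]]'
cat > m.py <<'E'
import sys
from h import *
np.set_printoptions(precision=4,suppress=True)
p,d,P,K,T=snap("wrist",sys.argv[1])
s=readout.read_state();print(s["time_s"],s["position"],s["force"],s["opening"]);print(np.array(s["tcp_rot"]))
Q=P[(abs(P[...,0]-.5)<.12)&(abs(P[...,1]+.1)<.2)]
for n in("plunger_cap","table_top","base"):
    print(n,[(round(r["conf"],2),np.round(r["extent"])) for r in look_for(n,"wrist")[:1]])
for lo,hi in((.045,.0685),(.073,.083)):
    m=(Q[:,2]>lo)&(Q[:,2]<hi)&(np.hypot(Q[:,0]-.652,Q[:,1]+.1)>.16)
    if m.sum()>5: print(lo,m.sum(),Q[m].mean(0),Q[m].min(0),Q[m].max(0),cv2.minAreaRect((Q[m][:,:2]*1000).astype(np.float32)),np.median(Q[m][:,2]))
E
python3 m.py w1.png
```

```text
time_s: 1.8
position: [0.3586, -0.2992, 0.2923]
tcp_rot: [[0.908, 0.419, -0.001], [0.419, -0.908, 0.003], [0.0, -0.003, -1.0]]
force: [-0.6, -0.4, 0.5]
opening: 0.45
grasp_force: 0.0
time_s: 2.6
position: [0.461, -0.0428, 0.2925]
tcp_rot: [[0.934, -0.358, 0.001], [-0.358, -0.934, -0.0], [0.001, -0.0, -1.0]]
force: [0.3, 0.7, -0.4]
opening: 0.006
grasp_force: 0.0
2.65 [ 0.4606 -0.044   0.2924] [-0.0109  0.8961  0.6162] 0.007501235471545425
[[ 0.9334 -0.359   0.0009]
 [-0.359  -0.9334 -0.0009]
 [ 0.0012  0.0005 -1.    ]]
plunger_cap [(0.6, array([271., 189., 328., 226.]))]
table_top [(0.59, array([128.,   1., 470., 231.]))]
base [(0.78, array([103.,   1., 500., 234.]))]
0.045 2417 [ 0.4829 -0.0323  0.0611] [ 0.4554 -0.0702  0.045 ] [ 0.5144 -0.0003  0.0685] ((484.9273986816406, -33.97893142700195), (66.22288513183594, 42.24209976196289), 67.76322174072266) 0.06185654752102543
0.073 640 [ 0.4822 -0.0325  0.0772] [ 0.4518 -0.0702  0.0731] [0.5102 0.0048 0.0796] ((481.56317138671875, -32.74604415893555), (68.02725982666016, 37.585853576660156), 68.1128158569336) 0.07737106456108789
```

View pics/w1.png

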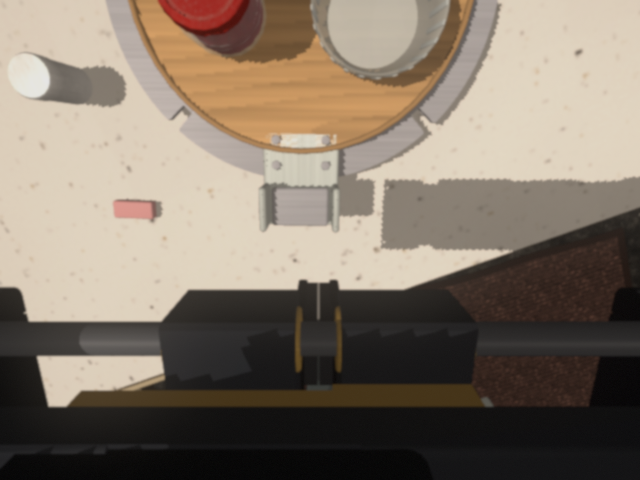

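The wrist picture shows the cap at (300,207) between cheeks at columns 264 and 336. The next notch is at (428,120). Aligning over the cap and descending to just above the cheeks.

```bash
python3 -m pendant '[[0.078,-0.087,0.2,0,0,0.005,1],[0.078,-0.087,0.45,0,0,0.005,1],[0.078,-0.087,0.65,0,0,0.005,1],[0.078,-0.087,0.65,0,0,0.005,1],[0.078,-0.087,0.65,0,0,0.005,1]]'
python3 m.py w2.png
```

```text
time_s: 3.3
position: [0.4806, -0.0347, 0.1622]
tcp_rot: [[0.926, -0.378, -0.001], [-0.378, -0.926, 0.0], [-0.001, 0.0, -1.0]]
force: [0.6, -1.0, 0.4]
opening: 0.004
grasp_force: 0.0
3.35 [ 0.4815 -0.0348  0.1635] [0.6726 0.7889 0.8261] 0.007409777029890343
[[ 0.9259 -0.3776  0.0021]
 [-0.3776 -0.9259 -0.0007]
 [ 0.0023 -0.0001 -1.    ]]
plunger_cap [(0.83, array([271., 246., 358., 290.]))]
table_top [(0.88, array([ 46.,   0., 576., 288.]))]
base [(0.71, array([  7.,   0., 613., 290.]))]
0.045 4549 [ 0.4875 -0.0349  0.0604] [ 0.458  -0.0706  0.045 ] [ 0.5144 -0.0016  0.0685] ((486.1733093261719, -34.860450744628906), (66.65670776367188, 40.37149429321289), 69.17369842529297) 0.061818727501741444
0.073 964 [ 0.4893 -0.0366  0.0771] [ 0.4676 -0.0702  0.073 ] [ 0.5102 -0.0012  0.0797] ((488.4964599609375, -35.68104553222656), (68.0596923828125, 21.669940948486328), 68.42931365966797) 0.07743172533536857
```

View pics/w2.png

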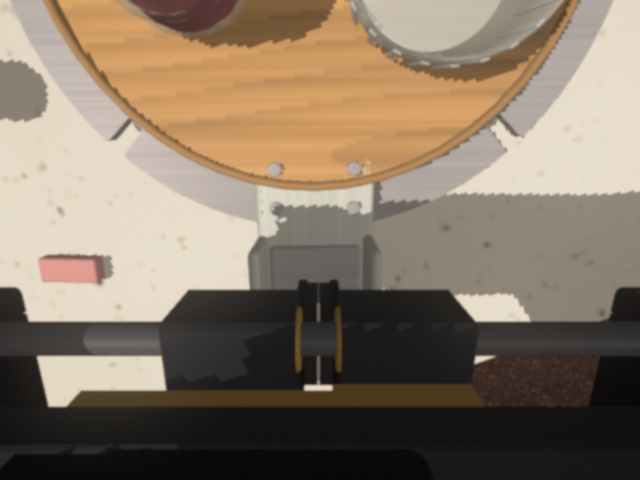

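The fingers (column 319) are centred between the cheeks (250–380). Pressing in.

```bash
python3 -m pendant '[[0,0,0.07,0,0,0,1],[0,0,0.12,0,0,0,1],[0,0,0.16,0,0,0,1],[0,0,0.19,0,0,0,1],[0,0,0.205,0,0,0,1],[0,0,0.205,0,0,0,1],[0,0,0.205,0,0,0,1]]'
```

```text
time_s: 4.2
position: [0.4812, -0.0338, 0.1217]
tcp_rot: [[0.927, -0.376, 0.001], [-0.376, -0.927, -0.0], [0.001, -0.0, -1.0]]
force: [0.1, 0.3, 6.0]
opening: 0.003
grasp_force: 3.1
```

```bash
python3 -m pendant '[[0,0.016,0.006,0,0,-0.0056,1],[0.001,0.048,0.006,0,0,-0.0167,1],[0.004,0.089,0.006,0,0,-0.0306,1],[0.009,0.129,0.006,0,0,-0.0444,1],[0.0155,0.169,0.006,0,0,-0.0583,1],[0.024,0.208,0.006,0,0,-0.0722,1],[0.034,0.247,0.006,0,0,-0.0861,1],[0.045,0.286,0.006,0,0,-0.1,1]]'
python3 m.py w3.png
```

```text
time_s: 5.0
position: [0.4685, -0.0906, 0.1208]
tcp_rot: [[0.998, -0.07, 0.003], [-0.07, -0.998, -0.001], [0.003, 0.001, -1.0]]
force: [1.2, 0.9, 6.3]
opening: 0.002
grasp_force: 3.3
5.05 [ 0.4685 -0.0917  0.1208] [ 0.7852 -1.663   6.8328] 0.004638681753549401
[[ 0.9976 -0.0687  0.0027]
 [-0.0687 -0.9976 -0.0017]
 [ 0.0028  0.0015 -1.    ]]
plunger_cap [(0.83, array([261., 263., 368., 290.]))]
table_top [(0.94, array([  2.,   2., 632., 286.]))]
base [(0.9, array([  0.,   0., 640., 291.]))]
0.045 3974 [ 0.4808 -0.0902  0.0531] [ 0.4626 -0.1235  0.045 ] [ 0.4968 -0.0567  0.0685] ((478.6432800292969, -89.57662200927734), (66.90996551513672, 32.02599334716797), 85.94788360595703) 0.051074517673788955
0.073 661 [ 0.4805 -0.0909  0.0771] [ 0.4725 -0.1235  0.073 ] [ 0.4894 -0.0567  0.083 ] ((479.9779052734375, -89.80313110351562), (67.00582122802734, 14.964574813842773), 86.41392517089844) 0.07692966215414437
```

View pics/w3.png

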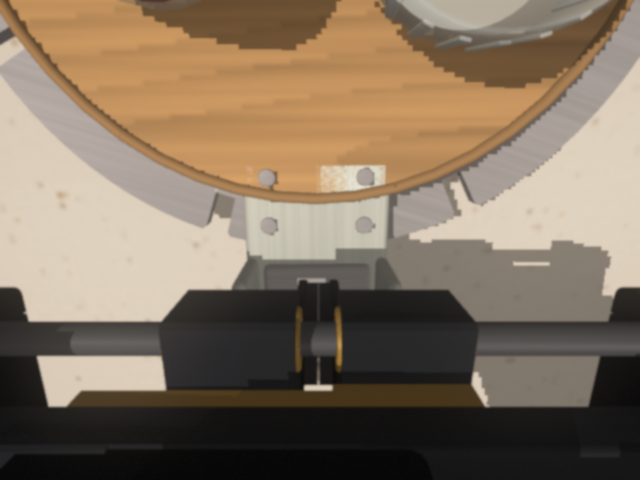

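The arm followed without slip, about 18° round, with the cap at 51 mm. Continuing to 36°.

```bash
python3 -m pendant '[[0,0.016,0,0,0,-0.0056,1],[0.001,0.048,0,0,0,-0.0167,1],[0.004,0.089,0,0,0,-0.0306,1],[0.009,0.129,0,0,0,-0.0444,1],[0.0155,0.169,0,0,0,-0.0583,1],[0.024,0.208,0,0,0,-0.0722,1],[0.034,0.247,0,0,0,-0.0861,1],[0.045,0.286,0,0,0,-0.1,1]]'
python3 -m pendant '[[0,0,-0.03,0,0,0,1],[0,0,-0.075,0,0,0,1],[0,0,-0.075,0,0,0,1],[0,0,-0.075,0,0,0,1]]'
python3 m.py w4.png
```

```text
time_s: 6.0
position: [0.4741, -0.1486, 0.121]
tcp_rot: [[0.97, 0.241, 0.004], [0.241, -0.97, -0.002], [0.004, 0.003, -1.0]]
force: [2.5, 1.3, 6.6]
opening: 0.005
grasp_force: 3.2
time_s: 6.4
position: [0.472, -0.1472, 0.1352]
tcp_rot: [[0.971, 0.24, -0.0], [0.24, -0.971, 0.0], [-0.0, -0.0, -1.0]]
force: [-0.9, -0.2, -0.2]
opening: 0.008
grasp_force: 0.0
6.45 [ 0.4719 -0.1472  0.135 ] [-0.096  -0.7927 -0.1189] 0.00404541280503911
[[ 0.9707  0.2403 -0.0007]
 [ 0.2403 -0.9707  0.0004]
 [-0.0006 -0.0005 -1.    ]]
plunger_cap [(0.93, array([274., 252., 371., 292.]))]
table_top [(0.98, array([ 20.,   0., 615., 288.]))]
base [(0.78, array([  0.,   0., 640., 289.]))]
0.045 4437 [ 0.4839 -0.1461  0.0546] [ 0.4639 -0.1766  0.045 ] [ 0.5069 -0.1113  0.0685] ((485.3515319824219, -144.89154052734375), (31.906051635742188, 66.73611450195312), 12.618904113769531) 0.05427053611564692
0.073 1113 [ 0.4849 -0.1454  0.0773] [ 0.4662 -0.1784  0.073 ] [ 0.5004 -0.111   0.083 ] ((479.6945495605469, -146.5894012451172), (26.327131271362305, 68.17662048339844), 14.798162460327148) 0.07739237986226655
```

```bash
python3 -m pendant '[[0,0.016,0,0,0,-0.0056,1],[0.001,0.040,0,0,0,-0.0139,1],[0.002,0.0645,0,0,0,-0.0222,1],[0.005,0.0887,0,0,0,-0.0306,1],[0.0075,0.113,0,0,0,-0.039,1],[0.011,0.137,0,0,0,-0.0472,1],[0.014,0.161,0,0,0,-0.0556,1],[0.014,0.161,0,0,0,-0.0556,1]]'
python3 m.py w5.png
```

```text
time_s: 7.4
position: [0.483, -0.1786, 0.1348]
tcp_rot: [[0.914, 0.405, -0.0], [0.405, -0.914, 0.0], [0.0, -0.0, -1.0]]
force: [-0.2, -0.8, 0.3]
opening: 0.005
grasp_force: 0.0
7.45 [ 0.4828 -0.1786  0.1349] [ 0.3845  0.4727 -0.0288] 0.006306859210863233
[[ 0.9144  0.4049 -0.    ]
 [ 0.4049 -0.9144 -0.0002]
 [-0.0001  0.0002 -1.    ]]
plunger_cap [(0.73, array([230., 250., 335., 290.]))]
table_top [(0.93, array([ 18.,   2., 611., 288.]))]
base [(0.64, array([  0.,   0., 640., 289.]))]
0.045 4651 [ 0.4857 -0.154   0.0546] [ 0.4613 -0.1859  0.045 ] [ 0.5134 -0.1227  0.0685] ((490.7796936035156, -156.32554626464844), (32.14727783203125, 65.65804290771484), 28.457929611206055) 0.05427496458567255
0.073 1130 [ 0.4885 -0.1572  0.0772] [ 0.4717 -0.1884  0.073 ] [ 0.5058 -0.1229  0.083 ] ((483.5557556152344, -158.06576538085938), (25.7580509185791, 67.38790130615234), 18.734352111816406) 0.07726686842572646
```

View pics/w5.png

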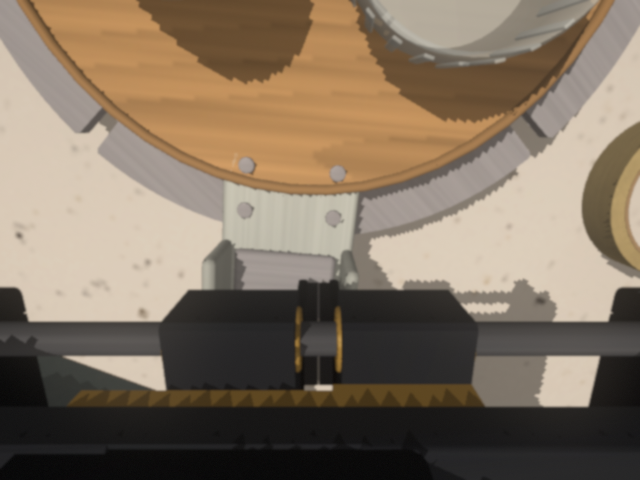

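The fingers now push the right cheek at (348,268), with the arm at about 41° and the plunger riding under the plate. Nudging on slowly.

```bash
python3 -m pendant '[[0,0.012,0,0,0,-0.004,1],[0.001,0.024,0,0,0,-0.008,1],[0.001,0.034,0,0,0,-0.012,1],[0.001,0.042,0,0,0,-0.015,1],[0.002,0.05,0,0,0,-0.017,1],[0.002,0.057,0,0,0,-0.02,1],[0.002,0.064,0,0,0,-0.022,1],[0.002,0.064,0,0,0,-0.022,1]]'
python3 m.py w6.png
```

```text
time_s: 8.4
position: [0.489, -0.1906, 0.1352]
tcp_rot: [[0.884, 0.467, 0.002], [0.467, -0.884, -0.001], [0.001, 0.002, -1.0]]
force: [-0.3, -0.2, 0.2]
opening: 0.008
grasp_force: 0.0
8.45 [ 0.4888 -0.1903  0.1352] [-0.4749  0.5974  0.4511] 0.008148001391772035
[[ 0.8841  0.4672  0.001 ]
 [ 0.4672 -0.8841 -0.0008]
 [ 0.0005  0.0012 -1.    ]]
plunger_cap [(0.81, array([236., 257., 344., 291.]))]
table_top [(0.67, array([ 20.,   1., 609., 289.]))]
base [(0.78, array([  0.,   0., 640., 290.]))]
0.045 4158 [ 0.4925 -0.1684  0.0601] [ 0.4662 -0.2022  0.045 ] [ 0.5194 -0.1378  0.0685] ((494.3644104003906, -171.28614807128906), (32.20059585571289, 66.55952453613281), 27.91414451599121) 0.06179836846184596
0.073 1131 [ 0.4943 -0.1716  0.0772] [ 0.475  -0.2019  0.0731] [ 0.5138 -0.1378  0.083 ] ((489.2475280761719, -173.11358642578125), (25.986276626586914, 67.83153533935547), 23.799949645996094) 0.07730906461629392
```

The cap is back at 62 mm and the arm is at about 45°, so it's locked. Backing off the cheek and lifting out.

```bash
python3 -m pendant '[[0,-0.03,0,0,0,0,1],[0,-0.03,-0.1,0,0,0,1],[0,-0.03,-0.3,0,0,0,1],[0,-0.03,-0.55,0,0,0,1],[-0.1,-0.03,-0.75,0,0,0,1],[-0.2,-0.03,-0.8,0,0,0,1],[-0.2,-0.03,-0.8,0,0,0,1],[-0.2,-0.03,-0.8,0,0,0,1]]'
python3 m.py w7.png
python3 - <<'E'
from h import *
for cam in("scene","side"):
    p,d,P,K,T=snap(cam,cam+"9.png")
    for n in("soup_tin_mid","jam_jar_mid","glass_dish_mid","tape","silver_tin","pink_eraser"):
        for r in look_for(n,cam)[:1]:
            l,t,rr,b=[int(x) for x in r["extent"]]
            print(n,round(r["conf"],2),[l,t,rr,b],np.round(np.nanmedian(P[t:b+1,l:rr+1].reshape(-1,3),0),3))
a=cv2.imread('pics/scene9.png')[150:330,220:460];b=cv2.imread('pics/side9.png')[200:460,180:480]
cv2.imwrite('pics/v2.png',cv2.hconcat([cv2.resize(a,(400,300)),cv2.resize(b,(400,347))[:300]]))
E
```

```text
time_s: 9.4
position: [0.4498, -0.2027, 0.2949]
tcp_rot: [[0.885, 0.467, 0.0], [0.467, -0.885, 0.001], [0.0, -0.0, -1.0]]
force: [-0.3, 0.3, -0.5]
opening: 0.008
grasp_force: 0.0
9.45 [ 0.4499 -0.2026  0.2943] [-0.7672 -0.4936 -0.6478] 0.0025154505425234817
[[ 0.8842  0.467  -0.0008]
 [ 0.467  -0.8842  0.0012]
 [-0.0002 -0.0015 -1.    ]]
plunger_cap [(0.56, array([282., 156., 338., 198.]))]
table_top [(0.85, array([164.,   0., 486., 201.]))]
base [(0.72, array([132.,   0., 514., 204.]))]
0.045 2542 [ 0.4845 -0.1747  0.0609] [ 0.4561 -0.2086  0.045 ] [ 0.5188 -0.1376  0.0685] ((487.1402893066406, -174.19546508789062), (43.768157958984375, 64.11407470703125), 22.66022491455078) 0.06187560705232098
0.073 667 [ 0.4841 -0.1753  0.0773] [ 0.4539 -0.2132  0.073 ] [ 0.5133 -0.138   0.0801] ((483.75921630859375, -175.44253540039062), (37.143680572509766, 68.0467300415039), 23.74903678894043) 0.07745309724948463
soup_tin_mid 0.74 [294, 194, 326, 228] [ 0.705 -0.052  0.077]
jam_jar_mid 0.98 [333, 197, 368, 240] [ 0.595 -0.052  0.078]
glass_dish_mid 0.62 [335, 193, 372, 219] [ 0.607 -0.079  0.096]
tape 0.69 [387, 196, 420, 219] [ 0.602 -0.339  0.017]
silver_tin 0.93 [263, 249, 282, 284] [0.654 0.139 0.021]
pink_eraser 0.54 [309, 292, 331, 305] [0.53  0.137 0.003]
soup_tin_mid 0.81 [357, 251, 400, 294] [ 0.715 -0.092  0.089]
jam_jar_mid 0.71 [293, 242, 333, 294] [ 0.596 -0.081  0.089]
glass_dish_mid 0.68 [322, 282, 383, 331] [ 0.647 -0.156  0.069]
tape 0.7 [320, 384, 386, 451] [ 0.607 -0.348  0.007]
silver_tin 0.48 [317, 235, 333, 261] [ 0.625 -0.047  0.119]
pink_eraser 0.7 [261, 258, 276, 269] [0.529 0.118 0.003]
```

View pics/v2.png

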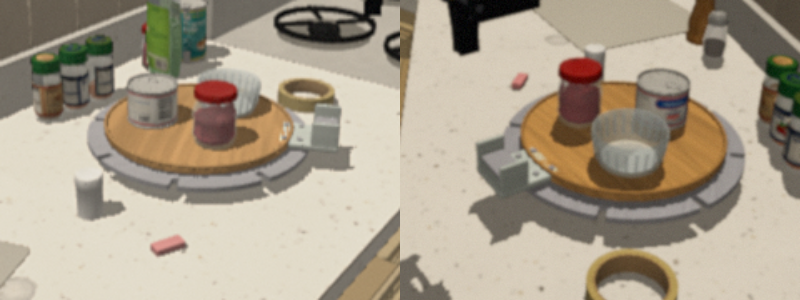

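The arm sits one notch on, in line with the notch, and the cap is fully up. The jar, tin and dish are standing on the disc, and the tape, silver tin and eraser are where they were.

```bash
python3 -c "from rig import bot; print(bot.hand_in())"
```

```text
the job is handed in; nothing more can be done
None
```

I indexed the turntable one notch anticlockwise: the plunger is fully up and locked there, the jar, tin and dish are still standing on it, the things beside it have not moved, and the job is handed in.

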